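Knock a stuck stick out of a forming mould

ROBOT

A 6-joint arm with a two-finger parallel gripper is mounted at the origin on a cart in front of the work surface, level with it; the furniture and walls round the work are solid. World frame = base frame: x ahead of the robot, y to its left, z up, the work surface at z = 0. Lengths are in m, angles in degrees, forces in N, time in s.
With the tool pointing down it reaches from about 0.3 to 0.75 m from the base axis. Payload 8.5 kg.
Tool frame: the origin (TCP) lies between the finger pads; the fingertips stand 19 mm ahead of it and the grasp point (between the pads) is the TCP; z points along the fingers, y is the direction in which the jaws open and shut (so a half turn about z gives the same grasp; the last joint's range is limited). The gripper opens to 85 mm and grips with 20 to 120 N. Pads are 22 mm wide; open, the fingers measure 114 mm over their backs; the gripper's body (76 mm by 85 mm) begins 54 mm behind the grasp point. The pads swing forward as they close: fully open they stand 13 mm farther back than shut.
Start: joints at [-78.684, 21.807, 74.336, -0, 83.858, -12.336], TCP at [0.221, -0.504, 0.25] pointing down, gripper open.
Joint ranges: [-178.18, 178.18], [-50.72, 133.34], [12.68, 142.11], [-81.47, 261.47], [9.98, 163.14], [-165.26, 165.26]. Speed limits (degrees/s): [136.94, 136.94, 180, 180, 180, 180].

INTERFACE

Orientations are given as a 3x3 rotation matrix whose columns are the frame's x, y, z axes.
In Python, from rig import env gives the robot as it stands.
- The arm moves only by the shell command python3 -m pendant 'ROWS' [OPENING] [FORCE]. ROWS is JSON, a list of rows, each a list of 2 entries, a list of its own where there are three numbers: the shift along the tool's x, y, z scaled (see below), then the turn, a rotation vector about the tool's x, y, z scaled (see below). A call has 1 to 20 rows; each row shifts and turns the commanded pose from where the row before left it, along the tool's axes as they then stand; what a row does not reach is not made up. The controller multiplies each number of a shift by 0.1 m and each number of a turn by pi/2 rad. A row lasts 1/8 s, in which the tool goes at most 62.5 mm and 10.7 degrees, less where a joint would pass 70% of its speed; a pose out of reach is approached as far as the arm can. A call with a number of a shift or a turn outside -1 to 1 is refused whole. A call with a gripper value outside its range is refused whole. OPENING is the gripper command: -1 is shut, 1 is fully open, values between are in proportion, set as the call begins (- or left out, the last holds). The fingers move at their own pace and stop on an object; FORCE is the grip in N (left out, the last holds). Time passes only in rows, so rows that do not move let the fingers close. It gives the time, the measured TCP pose, the force and the opening at its end, in the units of the state.
- env.observe(): the state, without advancing time (a new reading comes with each control period).
- env.get_image(name): name is "side" or "top"; returns a dict with "image" (384x512x3 uint8, red, green, blue), "K" (3x3 intrinsics, pixels), "distortion" ([k1, k2, p1, p2, k3] as OpenCV has them; the pictures are not rectified), "R" (3x3) and "t" (3): a world point X has camera coordinates R X + t. Camera axes: x right, y down, z forward; pixel columns grow to the right and rows downward; lengths in m; the calibration is good to about 2 mm. A picture is of the moment at which its call begins. There is no depth.
- env.close_job(): hands the job in, once; it reports no verdict.
The state is a dict: "time_s": time; "q": joint angles; "qvel": joint speeds; "joint_efforts": joint torques, N m; "position": TCP position; "tool_rot": TCP orientation; "ft_force": force on the tool from outside, world axes, zero at the start; "wrist_torque": the same for the moment, N m; "grip_width": finger opening in m.
Only numpy, scipy, OpenCV 4.12 (cv2) and the standard library are available. Lean on these libraries where they do the work, as an engineer would, in place of code of your own. Each camera call takes 0.05 s, during which the arm holds its last target.

TASK

A dry brown stick is stuck in one of the two aluminium forming moulds; you can see it through that mould's windows. Take the knock-out punch (wooden handle, steel pin) from its wooden block and push the stick out from behind through the round hole in the top of that mould, so that it drops flat onto the tray underneath. Leave the punch standing in the hole, pushed fully home.

Things in the scene. Friction and masses are not known exactly. Their poses are not given: they have to be found in the camera images.
- punch: Knock-out punch, 101 mm tall, standing pin down in a fixed wooden block (70x70 mm, 55 mm high). From the foot up: steel pin 18 mm in diameter (foot tapered to 12), to 38 mm; steel collar 44 mm in diameter, to 46 mm, resting on the block; round wooden handle 26 mm in diameter, to 101 mm. About 120 g. Origin: centre of the pin's foot, 17 mm above the bench at the start; z up along the punch.
- mould_loaded: Fixed aluminium mould with the stick stuck in it: 160 (x) by 70 (y) mm, flat top at 66 mm. Origin: underside centre, on the bench; z up. The access hole, 28 mm in diameter, is in the top straight above the origin, a 22x10 mm window 34 mm to either side. Sprung keepers hold the stick; 5 to 15 N over 15 mm frees it. Tray floor at 5 mm. Punch home: collar on the top, pin foot 28 mm up.
- mould_empty: The other mould, of the same build and size, fixed to the bench, with nothing in it: only thin keeper strips and the bare tray are seen through its hole and windows. Origin: centre of its underside; z up. Not needed.
- stick: The stuck dry brown stick, 96x20x18 mm (its x, y, z), about 12 g, lying level in the loaded mould along the mould's length, its top about 12 mm below the mould's top. Origin: centre of its underside, 36 mm above the bench while stuck.
There are look-alikes about, which are no part of the job. What is shaped like the stick but pink is not meant.

How it is judged:
By the outcome, as a careful person would: the job done as asked, in the order asked, and still so for the second after the job is handed in, with the robot touching nothing.
It also fails if it takes over 42 s, if anything falls off the work surface, if the arm or the gripper's body presses on something with over 40 N, if the wrist force passes 120 N, or if a joint passes its speed limit or range.

## Working session

There is one attempt and no reset: what is moved stays moved. The work goes in short steps, Python scripts to look and compute and a shell command to move; the robot and the scene stay as the last step left them, time stands still between calls to the robot, and variables do not carry over. Pictures are saved under pics/ and viewed, and the job is handed in when it is done.

```bash
mkdir -p pics; ls; python3 - <<'E'
from rig import env
import cv2,pickle,numpy as np
s=env.observe();print(s)
for n in("side","top"):
    d=env.get_image(n);cv2.imwrite(f"pics/{n}0.png",d["image"][:,:,::-1]);pickle.dump(d,open(f"{n}0.pkl","wb"));print(n,d["K"],d["distortion"],d["R"],d["t"], -d["R"].T@d["t"])
E
```

```text
pics
{'time_s': 0.0, 'q': array([-7.86854357e+01,  2.18421152e+01,  7.43835233e+01,  3.96911981e-04,
        8.38584369e+01, -1.23356151e+01]), 'qvel': array([ 0.06450943,  0.03059544, -0.01115069,  0.07254044, -0.06517343,
        0.04752559]), 'joint_efforts': array([-1.24967475e-03, -4.48467350e+01, -2.31277657e+01, -2.34151385e-04,
        4.82720396e-03, -8.63727990e-06]), 'position': array([ 0.22058268, -0.50354887,  0.24970846]), 'tool_rot': array([[ 9.16012098e-01,  4.01150541e-01, -2.81141554e-04],
       [ 4.01150512e-01, -9.16011022e-01,  1.44022322e-03],
       [ 3.20217563e-04, -1.43204197e-03, -9.99998923e-01]]), 'ft_force': array([ 0.23592978, -0.02504655, -0.36892636]), 'wrist_torque': array([ 0.01588823, -0.03957202,  0.03349479]), 'grip_width': 0.08536107866925874}
side [[431.24519333   0.         252.23647375]
 [  0.         431.24519333 197.06522848]
 [  0.           0.           1.        ]] [0.05596575 0.         0.         0.         0.        ] [[-0.98256145 -0.18450018  0.02308003]
 [-0.10918863  0.47205692 -0.87478004]
 [ 0.15050199 -0.86204521 -0.48397025]] [0.53494095 0.08814021 0.88634183] [0.40184005 0.82115624 0.49371992]
top [[457.77391168   0.         258.8506691 ]
 [  0.         457.77391168 194.30215992]
 [  0.           0.           1.        ]] [0.0560694 0.        0.        0.        0.       ] [[ 0.01933103 -0.99952519 -0.02399367]
 [-0.98369682 -0.01472245 -0.1792312 ]
 [ 0.17879285  0.02706722 -0.98351435]] [0.03185367 0.55534361 0.85952033] [0.39199789 0.01674973 0.94564976]
```

View pics/side0.png

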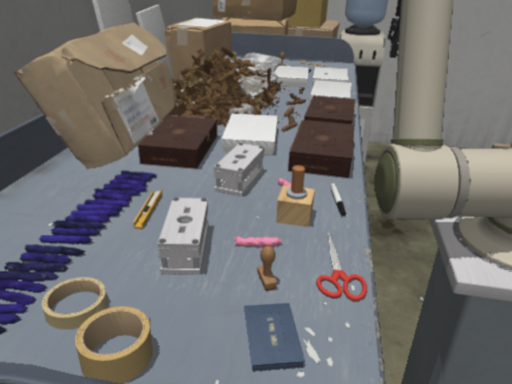

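View pics/top0.png

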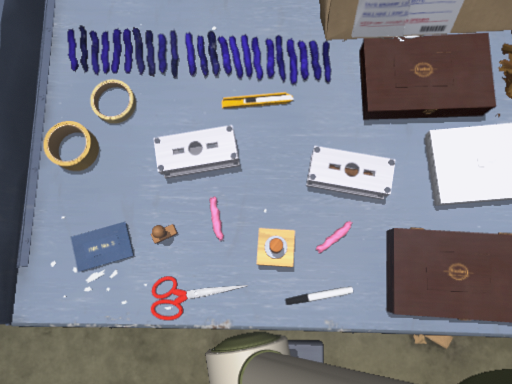

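The top view shows the punch at about (277,246) and moulds at about (196,150) and (351,171). The right one looks brown inside. I'll zoom in and measure.

```bash
cat > h.py <<'E'
import cv2,pickle,numpy as np
def ray(d,uv):
    p=cv2.undistortPoints(np.array([[uv]],float),d["K"],np.array(d["distortion"]))[0,0]
    v=d["R"].T@np.array([p[0],p[1],1]);return -d["R"].T@d["t"],v
def plane(d,uv,z):
    c,v=ray(d,uv);return c+v*(z-c[2])/v[2]
def proj(d,X):
    r,_=cv2.Rodrigues(d["R"]);return cv2.projectPoints(np.array(X,float).reshape(-1,1,3),r,d["t"],d["K"],np.array(d["distortion"]))[0][:,0]
E
python3 - <<'E'
import cv2,pickle,numpy as np
t=cv2.imread("pics/top0.png");s=cv2.imread("pics/side0.png")
f=lambda im,x,y,w,h:cv2.resize(im[y:y+h,x:x+w],(400,300),interpolation=cv2.INTER_CUBIC)
cv2.imwrite("pics/z1.png",np.vstack([np.hstack([f(t,145,110,100,75),f(t,300,135,100,75)]),np.hstack([f(t,227,210,100,75),f(s,245,150,100,75)])]))
E
```

```text
(no output)
```

View pics/z1.png

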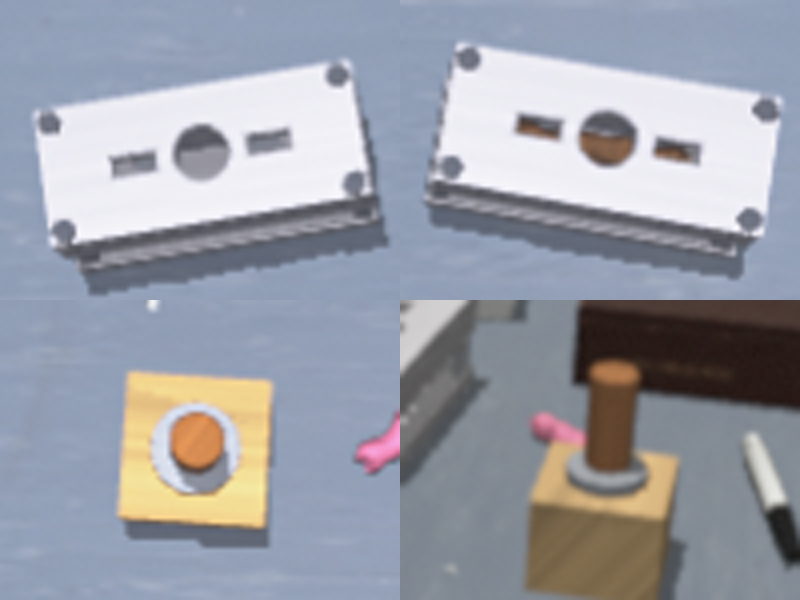

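The zoom shows brown through the hole and windows of the right mould (hole near (352,170)) and bare grey in the left one, so the right mould is the loaded one. Next I'll measure it.

```bash
python3 - <<'E'
from h import *
import pickle
T=pickle.load(open("top0.pkl","rb"));S=pickle.load(open("side0.pkl","rb"))
im=T["image"]; hsv=cv2.cvtColor(im,cv2.COLOR_RGB2HSV)
m=((hsv[...,2]>190)&(hsv[...,1]<30)).astype(np.uint8)
m[:135]=0;m[215:]=0;m[:,:300]=0;m[:,402:]=0
cs,hi=cv2.findContours(m,cv2.RETR_CCOMP,cv2.CHAIN_APPROX_NONE)
for c,h in zip(cs,hi[0]):
    if len(c)<15: continue
    r=cv2.minAreaRect(c)
    ctr=plane(T,r[0],.066)
    P=np.array([plane(T,p,.066)[:2] for p in c[:,0].astype(float)])
    rr=cv2.minAreaRect((P*1000).astype(np.float32))
    print(h[3],len(c),r,ctr.round(4),"metric",rr)
# punch: handle top orange at z=.118, collar z=.063, block top .055
for n,D in(("top",T),("side",S)):
    hs=cv2.cvtColor(D["image"],cv2.COLOR_RGB2HSV)
    x,y=(277,246) if n=="top" else (297,190)
    sub=np.zeros(hs.shape[:2],np.uint8);sub[y-40:y+45,x-35:x+35]=1
    if n=="top":
        a=((hs[...,0]<14)&(hs[...,1]>130)).astype(np.uint8)*sub
        b=((hs[...,0]>=15)&(hs[...,0]<28)&(hs[...,1]>80)).astype(np.uint8)*sub
        for m,z in((a,.118),(b,.055)):
            cs,_=cv2.findContours(m,0,1);c=max(cs,key=cv2.contourArea);P=np.array([plane(D,p,z)[:2]*1000 for p in c[:,0].astype(float)],np.float32)
            print("z",z,cv2.minAreaRect(c),cv2.minAreaRect(P),cv2.minEnclosingCircle(P))
    else:
        for y in range(160,204,4):
            print(y,[tuple(map(int,hs[y,x])) for x in (292,296,300)])
        a=((hs[...,0]<14)&(hs[...,1]>120)).astype(np.uint8)*sub
        cs,_=cv2.findContours(a,0,1);c=max(cs,key=cv2.contourArea);print(cv2.boundingRect(c),cv2.minAreaRect(c))
E
```

```text
-1 235 ((351.81048583984375, 169.1543426513672), (83.35820007324219, 35.19021224975586), 9.92624568939209) [ 0.6047 -0.1402  0.066 ] metric ((604.942626953125, -139.38922119140625), (160.7939453125, 70.79618835449219), 80.54125213623047)
3 33 ((368.70269775390625, 172.28378295898438), (13.31631851196289, 7.233555316925049), 9.462322235107422) [ 0.5988 -0.1728  0.066 ] metric ((598.8427734375, -172.70701599121094), (25.5294189453125, 14.54996395111084), 80.80863952636719)
3 42 ((351.5000305175781, 168.99998474121094), (14.849242210388184, 14.849242210388184), 45.0) [ 0.605  -0.1396  0.066 ] metric ((604.9885864257812, -139.5286407470703), (28.939109802246094, 30.07179832458496), 45.81876754760742)
3 33 ((334.351318359375, 166.39187622070312), (13.31631851196289, 7.233555316925049), 9.462322235107422) [ 0.6098 -0.1063  0.066 ] metric ((609.8562622070312, -106.29893493652344), (25.906274795532227, 14.636783599853516), 80.85535430908203)
z 0.118 ((275.5, 245.0), (12.0, 11.0), 90.0) ((450.24298095703125, 7.768397331237793), (21.504758834838867, 19.79924201965332), 0.8406952619552612) ((45
[... 229 characters left out ...]
 70.33635711669922), 87.34127807617188) ((451.1086730957031, 6.411159992218018), 47.719539642333984)
160 [(5, 115, 40), (4, 98, 39), (6, 105, 39)]
164 [(4, 92, 39), (11, 130, 59), (10, 127, 58)]
168 [(12, 135, 96), (13, 140, 178), (13, 141, 179)]
172 [(11, 52, 93), (14, 138, 96), (13, 139, 99)]
176 [(9, 55, 93), (13, 135, 98), (13, 134, 97)]
180 [(10, 79, 90), (13, 134, 99), (13, 134, 97)]
184 [(8, 114, 98), (13, 131, 99), (13, 135, 96)]
188 [(14, 126, 89), (13, 137, 99), (14, 137, 95)]
192 [(0, 8, 135), (11, 84, 103), (10, 65, 102)]
196 [(110, 14, 110), (107, 12, 143), (103, 13, 134)]
200 [(18, 104, 211), (18, 102, 203), (18, 103, 218)]
(291, 162, 15, 30) ((298.0, 176.5), (14.0, 29.0), 0.0)
```

```bash
python3 - <<'E'
from h import *
S=pickle.load(open("side0.pkl","rb"));T=pickle.load(open("top0.pkl","rb"))
X=[[.4505,.007,.118],[.4505,.007,.063],[.605,-.1395,.066]]
print(proj(S,X))
im=S["image"].copy()
f=lambda x,y,w,h:cv2.resize(im[y:y+h,x:x+w],(400,300),interpolation=cv2.INTER_NEAREST)
for a in proj(S,X): im[tuple(np.round(a[::-1]).astype(int))]=(255,0,0)
cv2.imwrite("pics/z2.png",np.hstack([f(250,150,80,60),f(205,130,80,60)])[:,:,::-1])
R=np.array([[.916,.4011,0],[.4011,-.916,0],[0,0,-1.]])
p=np.array([.2206,-.5035,.2497])
for g in([.4505,.007,.2],):print((R.T@(np.array(g)-p))/.1)
print(R.T@(np.array([.605,-.1395,0])-[.4505,.007,0])/.1)
E
```

```text
[[297.64138843 167.53019144]
 [295.71405253 191.01990262]
 [239.17997386 155.96714903]]
[ 4.1534995 -3.7540511  0.497    ]
[0.8276085 1.9616395 0.       ]
```

View pics/z2.png

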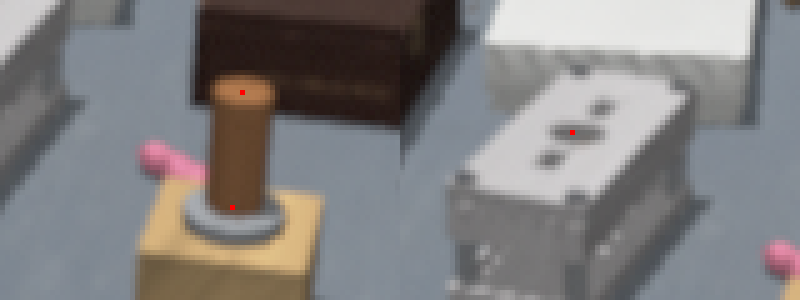

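```bash
python3 -m pendant '[[[0.346,-0.313,0.04],[0,0,0]],[[0.346,-0.313,0.04],[0,0,0]],[[0.346,-0.313,0.04],[0,0,0]],[[0.346,-0.313,0.04],[0,0,0]],[[0.346,-0.313,0.04],[0,0,0]],[[0.346,-0.313,0.04],[0,0,0]],[[0.346,-0.313,0.04],[0,0,0]],[[0.346,-0.313,0.04],[0,0,0]],[[0.346,-0.313,0.04],[0,0,0]],[[0.346,-0.313,0.04],[0,0,0]],[[0.346,-0.313,0.04],[0,0,0]],[[0.346,-0.313,0.04],[0,0,0]],[[0,0,0],[0,0,0]]]' 1
python3 - <<'E'
from h import *
from rig import env
d=env.get_image("side");cv2.imwrite("pics/s1.png",d["image"][:,:,::-1])
s=env.observe();p=s["position"];print(p,s["tool_rot"].round(4),s["q"],s["tool_rot"].T@(np.array([.4505,.007,.092])-p)/.1)
E
```

```text
time_s: 1.72
position: [0.4505, 0.0091, 0.2018]
tool_rot: [[0.914, 0.405, -0.001], [0.405, -0.914, 0.001], [-0.001, -0.001, -1.0]]
ft_force: [-0.7, -0.1, 0.8]
grip_width: 0.0857
[0.45022831 0.00780121 0.20190997] [[ 9.149e-01  4.037e-01 -1.000e-03]
 [ 4.037e-01 -9.149e-01  1.000e-04]
 [-9.000e-04 -5.000e-04 -1.000e+00]] [-1.41283414e+01  1.45904984e+01  9.40014962e+01 -9.22514138e-03
  7.14677217e+01  5.20639263e+01] [2.57601263e-04 8.99892279e-03 1.09909536e+00]
```

View pics/s1.png

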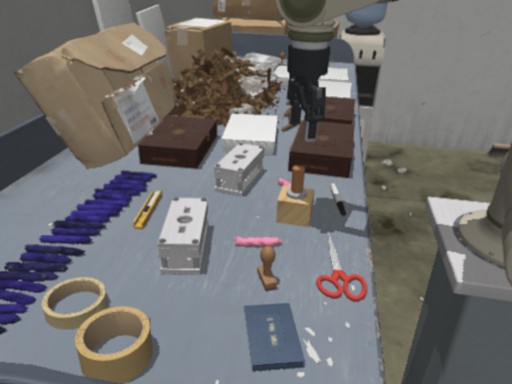

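```bash
python3 - <<'E'
from h import *
S=pickle.load(open("side0.pkl","rb"))
p=np.array([.4502,.0078,.2019]);y=np.array([.404,-.915,0])
print(proj(S,[p,p+y*.0425+[0,0,-.006],p-y*.0425+[0,0,-.006]]))
im=cv2.imread("pics/s1.png");cv2.imwrite("pics/z3.png",cv2.resize(im[60:180,240:400],(800,600),interpolation=cv2.INTER_CUBIC))
E
```

```text
[[300.96839389 128.93463479]
 [294.04655382 124.63973303]
 [307.99873906 139.66131458]]
```

View pics/z3.png

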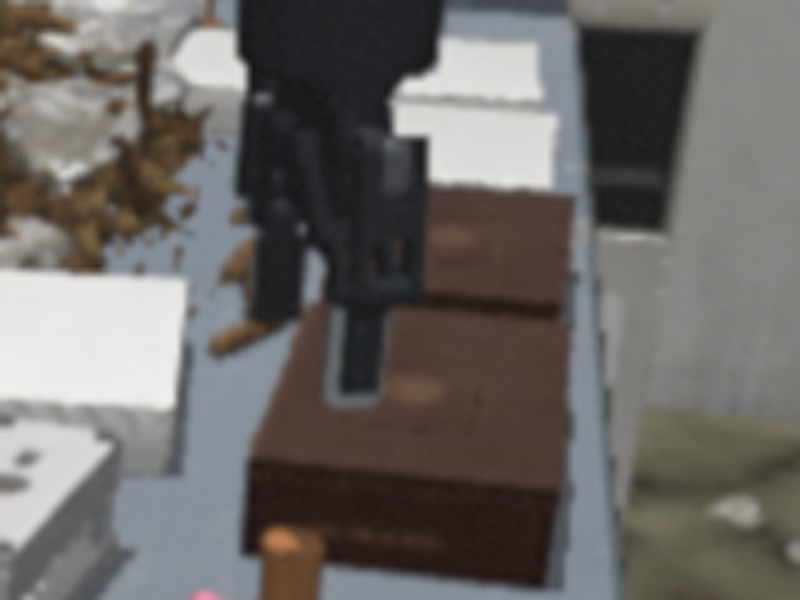

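The near pad tip is at about (311,140) and the far one at about (295,123). Both agree with the projected TCP, so I'll descend.

```bash
python3 -m pendant '[[[0,0.008,0.22],[0,0,0]],[[0,0,0.22],[0,0,0]],[[0,0,0.22],[0,0,0]],[[0,0,0.22],[0,0,0]],[[0,0,0.22],[0,0,0]],[[0,0,0],[0,0,0]],[[0,0,0],[0,0,0]]]' 1
python3 -m pendant '[[[0,0,0],[0,0,0]],[[0,0,0],[0,0,0]],[[0,0,0],[0,0,0]],[[0,0,0],[0,0,0]],[[0,0,0],[0,0,0]],[[0,0,0],[0,0,0]],[[0,0,0],[0,0,0]],[[0,0,0],[0,0,0]]]' -1 80
python3 - <<'E'
from h import *
from rig import env
d=env.get_image("side");cv2.imwrite("pics/s2.png",cv2.resize(d["image"][90:240,220:420,::-1],(800,600)))
print(env.observe()["grip_width"],env.observe()["position"],env.observe()["ft_force"])
E
```

```text
time_s: 2.65
position: [0.4509, 0.0055, 0.0931]
tool_rot: [[0.916, 0.4, 0.001], [0.4, -0.916, -0.0], [0.001, 0.001, -1.0]]
ft_force: [-0.1, -0.1, -0.2]
grip_width: 0.0855
time_s: 3.65
position: [0.4507, 0.0061, 0.0927]
tool_rot: [[0.916, 0.401, 0.001], [0.401, -0.916, -0.0], [0.0, 0.0, -1.0]]
ft_force: [-1.2, 0.4, 4.9]
grip_width: 0.0243
0.02435417371622369 [0.45069041 0.00610456 0.0927358 ] [-1.40587372 -0.35038711  5.44878051]
```

View pics/s2.png

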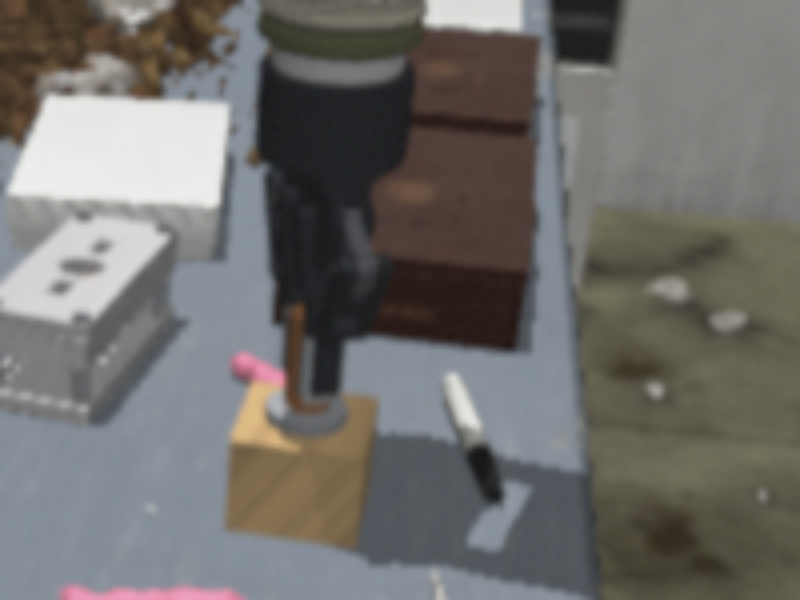

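The jaws have closed on the handle (width 24 mm, pad compression plausible). Lifting straight up and checking.

```bash
python3 -m pendant '[[[0,0,-0.1],[0,0,0]],[[0,0,-0.2],[0,0,0]],[[0,0,-0.2],[0,0,0]],[[0,0,-0.2],[0,0,0]],[[0,0,-0.2],[0,0,0]],[[0,0,-0.2],[0,0,0]],[[0,0,0],[0,0,0]],[[0,0,0],[0,0,0]]]'
python3 - <<'E'
from h import *
from rig import env
for n in("side","top"):
    d=env.get_image(n);cv2.imwrite(f"pics/{n}3.png",d["image"][:,:,::-1])
d=cv2.imread("pics/side3.png");cv2.imwrite("pics/s3.png",cv2.resize(d[60:210,220:420],(800,600)))
s=env.observe();p=s["position"];print(s["grip_width"],p,s["ft_force"],s["tool_rot"].T@(np.array([.605,-.1395,p[2]])-p)/.1)
E
```

```text
time_s: 4.7
position: [0.4502, 0.0062, 0.2017]
tool_rot: [[0.916, 0.401, -0.001], [0.401, -0.916, 0.0], [-0.001, -0.001, -1.0]]
ft_force: [0.2, 0.3, 0.3]
grip_width: 0.0244
0.024299322635899106 [0.45022264 0.00618591 0.2015612 ] [-0.2718695  -0.5499674  -1.38441459] [ 0.83341745  1.95536365 -0.00313539]
```

View pics/s3.png

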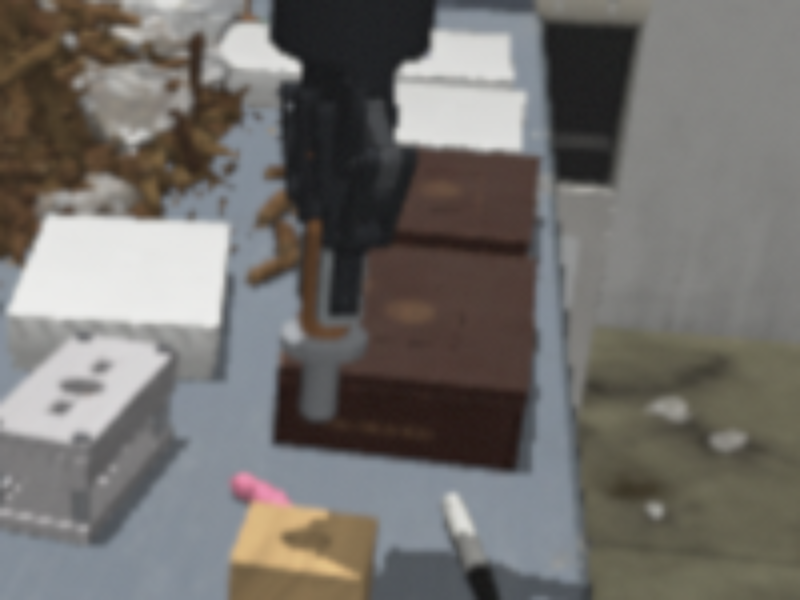

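The punch is held upright and clear of the block, its foot near (299,164) in full-image pixels. Moving it over the hole.

```bash
python3 -m pendant '[[[0.139,0.326,0],[0,0,0]],[[0.139,0.326,0],[0,0,0]],[[0.139,0.326,0],[0,0,0]],[[0.139,0.326,0],[0,0,0]],[[0.139,0.326,0],[0,0,0]],[[0.139,0.326,0],[0,0,0]],[[0,0,0.2],[0,0,0]],[[0,0,0.2],[0,0,0]],[[0,0,0],[0,0,0]],[[0,0,0],[0,0,0]]]'
python3 - <<'E'
from h import *
from rig import env
for n in("side","top"):
    d=env.get_image(n);cv2.imwrite(f"pics/{n}4.png",d["image"][:,:,::-1])
    s=env.observe();p=s["position"]
    f=p-[0,0,.0757]
    print(n,"foot",proj(d,[f,f+[0,0,.038]]),"hole",proj(d,[[.605,-.1395,.066]]))
a=cv2.imread("pics/side4.png")[80:200,190:290];b=cv2.imread("pics/top4.png")[100:220,300:400]
cv2.imwrite("pics/s4.png",np.hstack([cv2.resize(x,(400,480)) for x in(a,b)]))
print(s["grip_width"],p,s["tool_rot"].round(4),s["ft_force"],s["tool_rot"].T@(np.array([.605,-.1395,p[2]])-p)/.1)
E
```

```text
time_s: 6.05
position: [0.6057, -0.1396, 0.1627]
tool_rot: [[0.916, 0.401, 0.0], [0.401, -0.916, -0.0], [0.0, 0.0, -1.0]]
ft_force: [0.3, -0.2, -0.7]
grip_width: 0.0246
side foot [[238.9506166  147.84172135]
 [239.07341859 133.1055416 ]] hole [[239.17997386 155.96714903]]
top foot [[353.49987235 165.987322  ]
 [357.23674538 161.00096961]] hole [[351.44611443 168.99987583]]
0.02418870224739034 [ 0.60576475 -0.13966877  0.16317536] [[ 9.159e-01  4.013e-01  1.300e-03]
 [ 4.013e-01 -9.159e-01 -6.000e-04]
 [ 1.000e-03  1.100e-03 -1.000e+00]] [-0.56513147 -0.30024507 -1.26437255] [-6.32744411e-03 -4.61479520e-03 -1.09539367e-05]
```

View pics/s4.png

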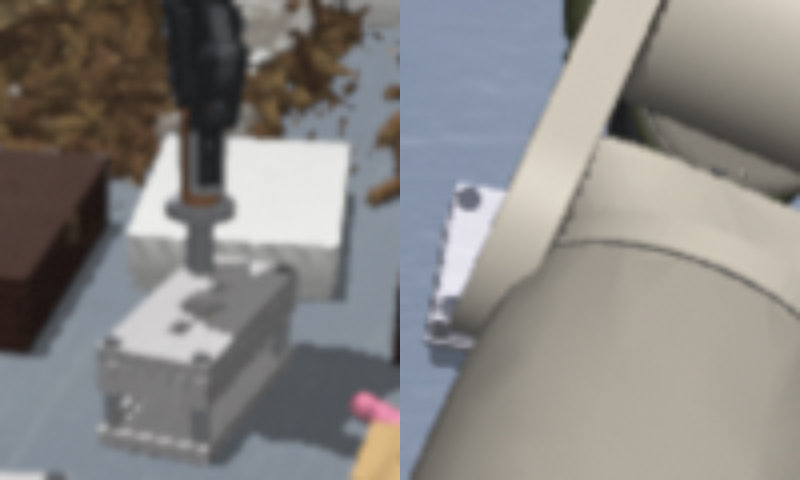

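The pin foot is at (240,148) in the side view, above the hole at about (241,156). That agrees with the prediction to 1 px. Descending into the hole, to just above the stick.

```bash
python3 -m pendant '[[[0,0,0.06],[0,0,0]],[[0,0,0.06],[0,0,0]],[[0,0,0.06],[0,0,0]],[[0,0,0.06],[0,0,0]],[[0,0,0.06],[0,0,0]],[[0,0,0],[0,0,0]],[[0,0,0],[0,0,0]]]'
python3 - <<'E'
from h import *
from rig import env
d=env.get_image("side");cv2.imwrite("pics/s5.png",cv2.resize(d["image"][80:200,180:340,::-1],(800,600)))
s=env.observe();print(s["position"],s["ft_force"],s["wrist_torque"])
E
```

```text
time_s: 7.02
position: [0.6056, -0.1397, 0.1325]
tool_rot: [[0.916, 0.401, 0.0], [0.401, -0.916, -0.0], [0.0, 0.0, -1.0]]
ft_force: [-0.7, -0.3, -1.0]
grip_width: 0.0241
[ 0.60560838 -0.13963883  0.13260739] [ 0.09188197  0.05792657 -1.2779432 ] [-0.05261168 -0.02426707 -0.04131096]
```

View pics/s5.png

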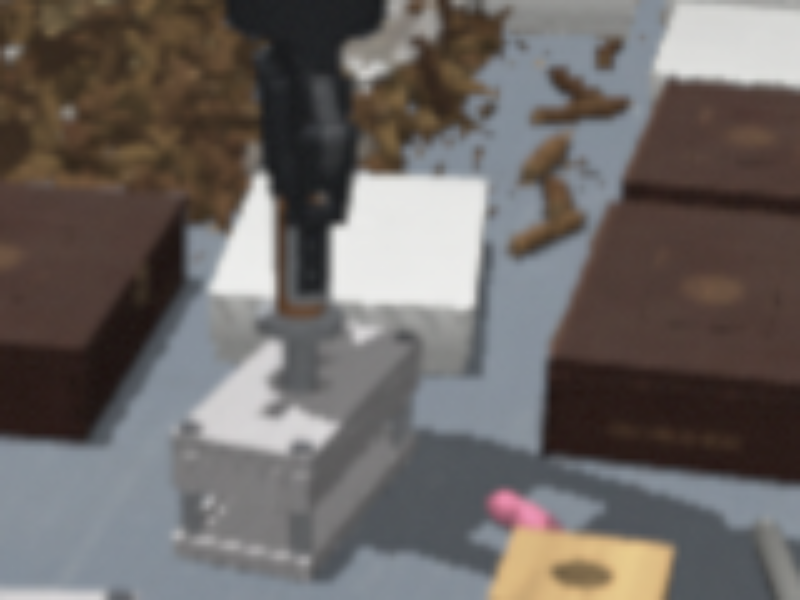

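The pin is in the hole, with no contact force yet. Now pushing slowly; 29 mm remain to home.

```bash
python3 -m pendant '[[[0,0,0.03],[0,0,0]],[[0,0,0.03],[0,0,0]],[[0,0,0.03],[0,0,0]],[[0,0,0],[0,0,0]]]' - 100
python3 -m pendant '[[[0,0,0.03],[0,0,0]],[[0,0,0.03],[0,0,0]],[[0,0,0.03],[0,0,0]],[[0,0,0],[0,0,0]]]'
python3 -m pendant '[[[0,0,0.03],[0,0,0]],[[0,0,0.03],[0,0,0]],[[0,0,0.01],[0,0,0]],[[0,0,0],[0,0,0]]]'
```

```text
time_s: 7.58
position: [0.606, -0.1399, 0.1245]
tool_rot: [[0.916, 0.401, 0.002], [0.401, -0.916, -0.001], [0.002, 0.002, -1.0]]
ft_force: [-0.5, -0.3, 7.9]
grip_width: 0.0236
time_s: 8.07
position: [0.6058, -0.1398, 0.1148]
tool_rot: [[0.916, 0.401, 0.001], [0.401, -0.916, -0.001], [0.001, 0.001, -1.0]]
ft_force: [0.4, -0.1, 3.3]
grip_width: 0.0242
time_s: 8.57
position: [0.6053, -0.1395, 0.1068]
tool_rot: [[0.916, 0.401, -0.001], [0.401, -0.916, 0.0], [-0.001, -0.001, -1.0]]
ft_force: [-0.5, 0.1, -1.3]
grip_width: 0.0238
```

```bash
python3 -m pendant '[[[0,0,0.02],[0,0,0]],[[0,0,0.01],[0,0,0]],[[0,0,0],[0,0,0]],[[0,0,0],[0,0,0]]]'
python3 - <<'E'
from h import *
from rig import env
d=env.get_image("side");cv2.imwrite("pics/s6.png",cv2.resize(d["image"][110:200,180:300,::-1],(800,600)))
s=env.observe();print(s["position"],s["ft_force"],s["wrist_torque"])
E
```

```text
time_s: 9.07
position: [0.6055, -0.1396, 0.1044]
tool_rot: [[0.916, 0.401, 0.0], [0.401, -0.916, -0.0], [0.0, 0.0, -1.0]]
ft_force: [0.1, 0.1, -0.9]
grip_width: 0.0238
[ 0.60549585 -0.13963676  0.10438783] [-0.13962156  0.21682446 -0.80954248] [-0.01083981  0.03428747  0.00683049]
```

View pics/s6.png

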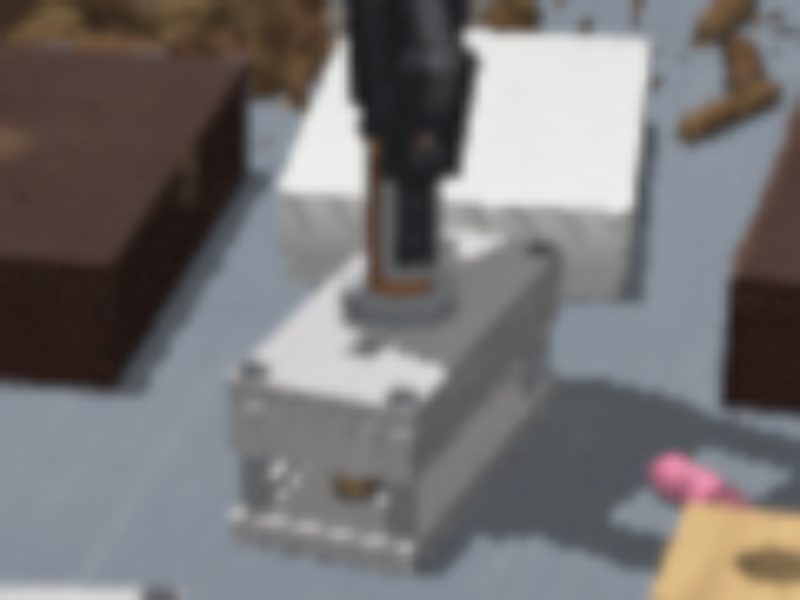

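The stick's brown end now shows low in the mould's open end, so it has dropped. I'll press on until the collar makes contact.

```bash
python3 -m pendant '[[[0,0,0.01],[0,0,0]],[[0,0,0],[0,0,0]]]'
python3 -m pendant '[[[0,0,0.01],[0,0,0]],[[0,0,0],[0,0,0]]]'
```

```text
time_s: 9.38
position: [0.6055, -0.1396, 0.1039]
tool_rot: [[0.916, 0.401, 0.001], [0.401, -0.916, -0.0], [0.0, 0.0, -1.0]]
ft_force: [-1.3, 0.9, 4.2]
grip_width: 0.024
time_s: 9.62
position: [0.6056, -0.1396, 0.1038]
tool_rot: [[0.916, 0.401, 0.001], [0.401, -0.916, -0.001], [0.001, 0.001, -1.0]]
ft_force: [-4.8, 1.8, 12.4]
grip_width: 0.0239
```

The collar is seated: 12 N at TCP z 0.1038, against 0.1037 predicted. Releasing and rising.

```bash
python3 -m pendant '[[[0,0,0],[0,0,0]],[[0,0,0],[0,0,0]],[[0,0,0],[0,0,0]],[[0,0,0],[0,0,0]],[[0,0,0],[0,0,0]],[[0,0,0],[0,0,0]],[[0,0,0],[0,0,0]],[[0,0,0],[0,0,0]]]' 1
python3 -m pendant '[[[0,0,-0.1],[0,0,0]],[[0,0,-0.2],[0,0,0]],[[0,0,-0.3],[0,0,0]],[[0,0,-0.3],[0,0,0]],[[0,0,-0.3],[0,0,0]],[[0,-0.4,0],[0,0,0]],[[0,-0.4,0],[0,0,0]],[[0,-0.4,0],[0,0,0]],[[0,-0.4,0],[0,0,0]],[[0,-0.4,0],[0,0,0]],[[0,-0.4,0],[0,0,0]],[[0,-0.4,0],[0,0,0]],[[0,0,0],[0,0,0]],[[0,0,0],[0,0,0]]]' 1
python3 - <<'E'
from h import *
from rig import env
for n in("side","top"):
    d=env.get_image(n);cv2.imwrite(f"pics/{n}7.png",d["image"][:,:,::-1])
    print(n,proj(d,[[.6055,-.1396,.129],[.6055,-.1396,.074]]))
a=cv2.imread("pics/side7.png")[100:220,190:290];b=cv2.imread("pics/top7.png")[110:230,300:400]
cv2.imwrite("pics/s7.png",np.hstack([cv2.resize(x,(400,480),interpolation=cv2.INTER_CUBIC) for x in(a,b)]))
E
```

```text
time_s: 10.62
position: [0.6055, -0.1396, 0.1023]
tool_rot: [[0.916, 0.401, -0.0], [0.401, -0.916, 0.0], [0.0, -0.0, -1.0]]
ft_force: [-0.1, 0.4, -0.3]
grip_width: 0.0857
time_s: 12.38
position: [0.4935, 0.1164, 0.2228]
tool_rot: [[0.916, 0.401, 0.001], [0.401, -0.916, -0.0], [0.001, 0.001, -1.0]]
ft_force: [0.6, -0.5, -0.6]
grip_width: 0.0857
side [[239.19634708 131.70320484]
 [239.0162256  152.93536513]]
top [[357.56491141 160.6563096 ]
 [352.21727997 167.7867114 ]]
```

View pics/s7.png

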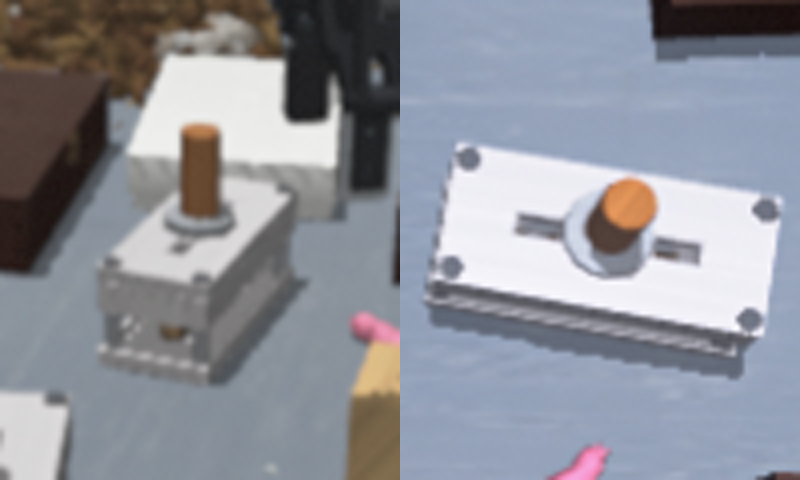

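View pics/top7.png

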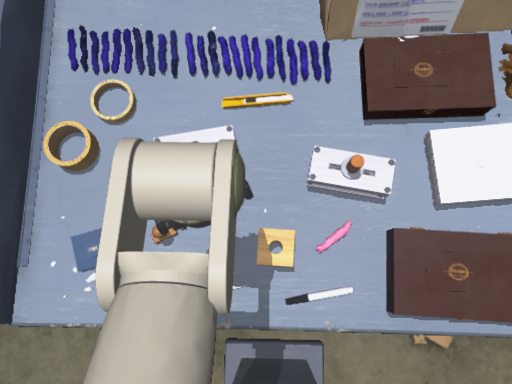

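The punch stands in the hole: handle top at (240,133) against a predicted (239,132), collar on the top. I'll check that the stick lies flat by comparing its visible brown with where a flat stick should appear.

```bash
python3 - <<'E'
from h import *
S=pickle.load(open("side0.pkl","rb"));T=pickle.load(open("top0.pkl","rb"))
c=np.array([.6053,-.1396,0]);u=np.array([.165,.986,0]);v=np.array([.986,-.165,0])
for D,n in((S,"side"),(T,"top")):
    a=cv2.imread(f"pics/{n}7.png")
    hs=cv2.cvtColor(a,cv2.COLOR_BGR2HSV)
    sub=hs[160:215,200:265] if n=="side" else hs[155:190,320:385]
    o=(200,160) if n=="side" else (320,155)
    m=((sub[...,0]<25)&(sub[...,1]>70)).astype(np.uint8)
    k,_,st,ce=cv2.connectedComponentsWithStats(m)
    for i in range(1,k):
        print(n,st[i][:2]+o,st[i][2:],ce[i]+o)
    q=[c+s*.048*u+l*.01*v+[0,0,z] for s in(1,-1) for z in(.005,.023) for l in(1,-1)]
    p=proj(D,q);print(p.round(1))
    f=4
    b=a[145:205,210:270] if n=="side" else a[145:205,320:390]
    cv2.imwrite(f"pics/{n}8.png",cv2.resize(b,None,fx=9,fy=9,interpolation=cv2.INTER_CUBIC))
E
```

```text
side [200 160] [1 1 1] [200. 160.]
side [231 182] [4 2 8] [232.5 182.5]
[[227.9 185.4]
 [235.4 186.9]
 [227.8 178.8]
 [235.4 180.3]
 [242.1 169.9]
 [249.2 171.2]
 [242.2 163.7]
 [249.3 165. ]]
top [348 155] [ 16  18 200] [355.24 162.88]
[[324.3 167.1]
 [322.8 176.3]
 [325.4 165.1]
 [323.8 174.4]
 [370.1 175.1]
 [368.7 184.3]
 [372.  173.1]
 [370.5 182.5]]
```

View pics/side8.png

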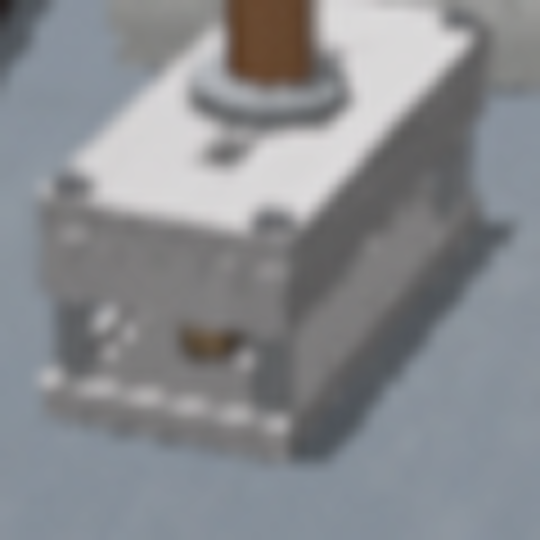

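View pics/top8.png

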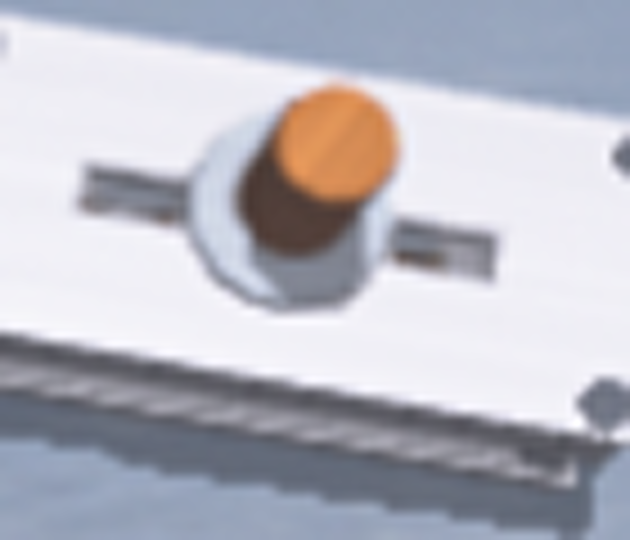

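```bash
python3 - <<'E'
from h import *
S=pickle.load(open("side0.pkl","rb"))
c=np.array([.6053,-.1396,0]);u=np.array([.165,.986,0]);v=np.array([.986,-.165,0])
q=[c+.08*u+l*.035*v+[0,0,z] for z in(0,.005,.066) for l in(1,-1)]
print(((proj(S,q)-[210,145])*9).round(0))
q=[c+.048*u+l*.01*v+[0,0,z] for z in(0.005,.023) for l in(1,-1)]
print(((proj(S,q)-[210,145])*9).round(0))
E
```

```text
[[ 28. 414.]
 [271. 463.]
 [ 28. 398.]
 [271. 446.]
 [ 23. 191.]
 [273. 236.]]
[[161. 364.]
 [229. 377.]
 [160. 305.]
 [229. 318.]]
```

The stick's brown agrees with a stick lying flat. In the side view its end sits at the predicted place once the 1.8 px calibration offset seen on the mould corners is allowed for. In both top windows the brown edge matches a stick top at 23 mm. Handing in.

```bash
python3 - <<'E'
from rig import env
print(env.observe()["time_s"],env.observe()["ft_force"]);print(env.close_job())
E
```

```text
12.475 [-0.5687361   0.66220762  0.35639772]
the job is handed in; nothing more can be done
None
```

I pushed the stick out of the loaded mould (the right-hand one in the top view, at about x 0.605, y −0.140) and left the punch standing in its hole. I handed the job in at 12.5 s with the gripper open and well clear.

**Stick:** The readings during the push reached about 8 N, then fell to zero, so the stick came free. Brown now shows low in the mould's open end. In both top windows its edge matches a stick lying flat on the tray.

**Punch:** The collar met the mould top with 12 N at TCP z 0.1038, against 0.1037 predicted. The handle top is within 1 px of where it should be.

**Less certain:** In the side view the lower edge of the stick's end is about 1 px (about 3 mm) higher than predicted, and there was a sideways calibration offset of nearly 2 px. I put this down to blur, the stick's rounded shape or a small lengthwise slide, but that view alone can't rule out a tilt of about 2°.

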